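# Discard a used breathing filter and close the clinical waste box

### The job

Throw the used blue breathing filter away in the yellow clinical waste box: push it right through the sprung flap in the top so that the flap springs shut behind it. Then push the red cover along its rails over the flap until it snaps fully home. Leave the clean white filter, the spirometer and the sanitizer bottle where they are.

Things in the scene. Friction and masses are not known exactly. Their poses are not given: they have to be found in the camera images.
- used_filter: The used breathing filter: blue, loose, about 50 g, lying in the steel tray. Block 36 mm (x) by 34 mm (y) by 32 mm high with a round stub 24 mm in diameter and 18 mm long on each x end (72 mm long over all along its x axis). Origin: centre of its underside.
- clean_filter: A clean filter of the same shape, white with green stub ends, lying in the other half of the tray. It is for the next patient: leave it. Origin: centre of its underside.
- tray: Shallow steel tray, fixed, 160 (x) by 220 (y) mm, 12 mm high, walls and floor 3 mm thick. The two filters lie in it, one about 55 mm to either side of its centre along its y axis. Origin: centre of its underside.
- bin: Yellow clinical waste box, fixed, hollow, 140 (x) by 240 (y) mm, top at height 165 mm, walls 5 mm. The 90 by 90 mm opening in its top is shut by a grey flap hinged at its +x edge; beside it along +y the red cover is parked. Guide rails along y on top, 10 mm high, 8 mm wide, centred 61.5 mm either side of the middle. Origin: centre of its underside.
- opening (a point): Centre of the 90 by 90 mm opening, level with the top of the box and of the closed flap (box frame x 0, y -45 mm, z 165 mm); axes as the box's.
- cover_tab (a point): Middle of the top of the upright white tab on the red cover: the tab is 50 mm (box x) by 12 mm (box y) and 26 mm high, its top 32 mm above the box top. It stands on the cover plate (112 by 100 mm, its top 6 mm above the box top). Axes as the box's.
- cover (a joint): Travel of the red cover along the box's -y direction: 0 = parked clear of the opening (starts there), 0.100 m = fully home over the flap. A spring resists with up to about 6 N on the way, most at half travel; at 75 mm it goes over centre, and the cover then snaps by itself to the end stop at 100 mm and is held there.
- spirometer: White handheld spirometer, about 180 mm long, lying loose on the desk: leave it. Origin on its underside.
- sanitizer: White bottle of hand sanitizer, 60 mm in diameter, 150 mm tall, standing loose on the desk: leave it. Origin: centre of its underside.
- flap (a joint): Angle of the grey flap (88 by 87 by 3 mm, flush with the box top): 0 = shut, 1.35 rad = hanging down inside. Hinged at the opening's +x edge; its free -x edge (white line) swings down. Spring: 0.14 N m shut, 0.26 at 1 rad, so it carries a filter laid on it. Pressed down with a tool, some 3 to 8 N, it tilts and the filter slides off its free edge; press on the filter's hinge side, not in its way.
There are look-alikes about, which are no part of the job. Leave any orange or turquoise look-alike of the used_filter alone.

How it is judged:
On the way:
1. the used filter is inside the waste box and the flap has closed behind it, the cover still off (z of used_filter in the frame of bin below 0.11 m and x of used_filter in the frame of bin between -0.068 and 0.068 m and y of used_filter in the frame of bin between -0.118 and 0.118 m and value of joint flap below 0.08 rad and value of joint cover below 0.07 m), for 0.2 s.
At the end, for the whole second after the job is handed in: The used filter lies at rest inside the waste box below the flap, the flap is shut (within 0.08 rad) and the red cover is snapped home (travel over 96 mm of 100) (z of used_filter in the frame of bin below 0.11 m and x of used_filter in the frame of bin between -0.068 and 0.068 m and y of used_filter in the frame of bin between -0.118 and 0.118 m and linear speed of used_filter below 0.02 m/s and value of joint flap below 0.08 rad and value of joint cover above 0.096 m); the robot touches nothing.
It fails at once if the clean filter is moved by more than 20 mm (distance of clean_filter from where it was at the start of the episode above 0.02 m).
It fails at once if the spirometer or the sanitizer is moved by more than 20 mm (distance of any of spirometer, sanitizer from where it was at the start of the episode above 0.02 m).
It also fails if it takes over 56 s, if anything falls off the work surface, if the arm or the gripper's body presses on something with over 40 N, if the wrist force passes 120 N, or if a joint passes its speed limit or range.

### The arm

A 7-joint arm with a two-finger parallel gripper is mounted at the origin on the work surface. World frame = base frame: x ahead of the robot, y to its left, z up, the work surface at z = 0. Lengths are in m, angles in rad, forces in N, time in s.
With the tool pointing down it reaches from about 0.425 to 0.95 m from the base axis. Payload 16.7 kg.
Tool frame: the origin (TCP) lies at the very end of the fingers, on their centre line; the grasp point (between the pads) lies 19 mm behind it (grip_depth is the distance from the TCP to the grasp point, in m); z points along the fingers, y is the direction in which the jaws open and shut (so a half turn about z gives the same grasp; the last joint's range is limited). The gripper opens to 94 mm and grips with 3 to 60 N. Pads are 16 mm wide; open, the fingers measure 119 mm over their backs; the gripper's body (75 mm by 177 mm) begins 78 mm behind the grasp point.
Start: joints at [1.03, 0.426, 0.074, 1.606, -0.034, 1.111, -0.067], TCP at [0.257, -0.624, 0.205] pointing down, gripper open.
Joint ranges: [-2.85, 2.85], [-0.5, 2.14], [-1.23, 1.37], [0.21, 2.46], [-1.02, 4.16], [0.16, 2.05], [-2.73, 2.73]. Speed limits (rad/s): [1.89, 1.89, 2.39, 2.39, 3.01, 3.01, 3.01].

### API

Orientations are given as a unit quaternion [x, y, z, w].
In Python, from workcell import get_state, grab_frame, close_job, grip_depth gives the robot as it stands.
- The arm moves only by the shell command python3 -m jog 'ROWS' [FORCE]. ROWS is text: rows parted by semicolons, each of 7 numbers parted by spaces: the shift along the tool's x, y, z in cm, then the turn, a rotation vector about the tool's x, y, z in degrees, then the finger opening in cm, from 0 to 9.4. In form: tx ty tz rx ry rz claw; .... A call has 1 to 5 rows; each row is the pose to reach, as a shift and turn from the pose commanded when the call began, along the tool's axes at that moment; what a row does not reach only later rows make up. A row lasts 1/10 s, in which the tool goes at most 50 mm and 8.59 degrees, less where a joint would pass 70% of its speed; a pose out of reach is approached as far as the arm can. A call with a gripper value outside its range is refused whole. The fingers move at their own pace and stop on an object; FORCE is the grip in N (left out, the last holds). Time passes only in rows, so rows that repeat a pose let the fingers close. It gives the time, the measured TCP pose, the force and the opening at its end, in the units of the state.
- get_state(): the state, without advancing time (a new reading comes with each control period).
- grab_frame(name): name is "scene" or "top" or "wrist"; returns a dict with "image" (480x640x3 uint8, red, green, blue), "depth" (480x640 float32, m along the optical axis (not along the pixel's ray), 0 where there is no reading), "camera_matrix" (3x3 intrinsics, pixels), "k1" (the pictures are not rectified: a ray, as slopes to the right and down, at radius r is drawn at 1 + k1 r^2 times it, then the intrinsics apply), "R" (3x3) and "t" (3): a world point X has camera coordinates R X + t. Camera axes: x right, y down, z forward; pixel columns grow to the right and rows downward; lengths in m; the calibration is good to about 2 mm. A picture is of the moment at which its call begins.
- close_job(): hands the job in, once; it reports no verdict.
The state is a dict: "time": time; "joint_pos": joint angles; "dq": joint speeds; "effort": joint torques, N m; "eef_pos": TCP position; "ee_rot": TCP orientation; "contact_force": force on the tool from outside, world axes, zero at the start; "torque": the same for the moment, N m; "width": finger opening in m.
Only numpy, scipy, OpenCV 4.12 (cv2) and the standard library are available. Lean on these libraries where they do the work, as an engineer would, in place of code of your own. Each camera call takes 0.05 s, during which the arm holds its last target.

## Working session

There is one attempt and no reset: what is moved stays moved. The work goes in short steps, Python scripts to look and compute and a shell command to move; the robot and the scene stay as the last step left them, time stands still between calls to the robot, and variables do not carry over. Pictures are saved under pics/ and viewed, and the job is handed in when it is done.

```bash
mkdir -p pics; ls; python3 - <<'E'
from workcell import get_state, grab_frame, grip_depth
import cv2,numpy as np,pickle
for n in ["scene","top","wrist"]:
    f=grab_frame(n); cv2.imwrite(f"pics/{n}0.png",f["image"][:,:,::-1]); pickle.dump(f,open(f"{n}0.pkl","wb"))
    print(n,f["camera_matrix"].tolist(),f["k1"],f["R"].round(3).tolist(),f["t"].round(3).tolist())
print(get_state(),grip_depth)
E
```

```text
pics
scene [[623.1747863632536, 0.0, 321.8171131147897], [0.0, 623.1747863632536, 236.5496195639805], [0.0, 0.0, 1.0]] -0.09758907271258219 [[0.219, 0.976, -0.011], [0.844, -0.196, -0.499], [-0.489, 0.1, -0.867]] [-0.145, -0.356, 1.48]
top [[474.70740930608446, 0.0, 319.80671212281806], [0.0, 474.70740930608446, 236.87308194136975], [0.0, 0.0, 1.0]] -0.11377063772218904 [[0.013, -0.999, -0.047], [-0.983, -0.004, -0.184], [0.184, 0.048, -0.982]] [0.074, 0.521, 0.81]
wrist [[376.1658930182129, 0.0, 316.3674801041752], [0.0, 376.1658930182129, 239.0263885422799], [0.0, 0.0, 1.0]] -0.010630227581293962 [[0.381, -0.925, -0.002], [-0.898, -0.37, 0.237], [-0.22, -0.089, -0.971]] [-0.673, -0.025, 0.391]
{'time': 0.15, 'joint_pos': array([ 1.03050032,  0.42659809,  0.07385559,  1.60642853, -0.03410371,
        1.11077708, -0.06707589]), 'dq': array([ 0.00088418, -0.00023832,  0.00114688, -0.00172282,  0.00105186,
       -0.00074783, -0.00078552]), 'effort': array([ 4.82652336e-03, -9.36280489e+01,  3.67025413e+00, -4.54423428e+01,
       -4.85470612e-02,  1.78613100e-02,  3.99007172e-05]), 'eef_pos': array([ 0.25698405, -0.62382247,  0.20494384]), 'ee_rot': array([ 9.80971140e-01,  1.94153022e-01, -1.20527406e-04, -4.60498494e-04]), 'contact_force': array([ 0.04281988,  0.16508433, -0.14468028]), 'torque': array([-0.00724207, -0.00750292, -0.02552104]), 'width': 0.09402676884493706} 0.0188
```

View pics/scene0.png

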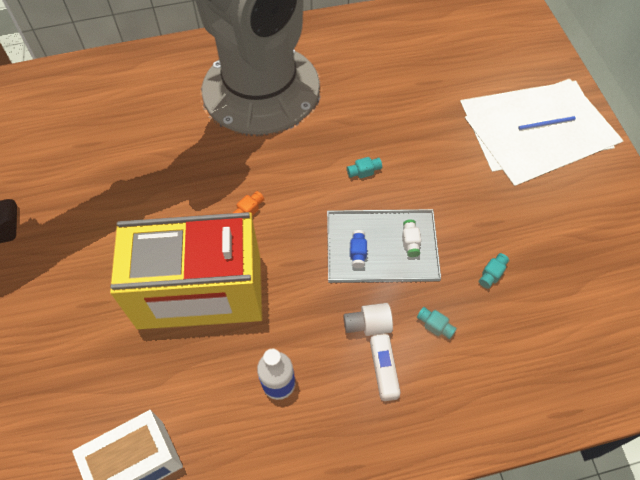

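View pics/top0.png

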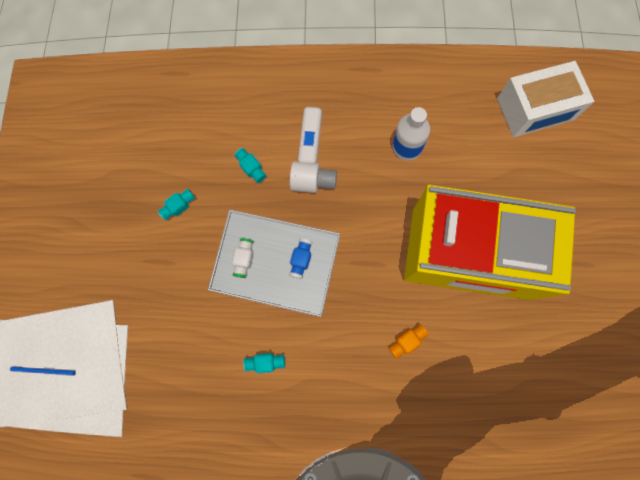

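View pics/wrist0.png

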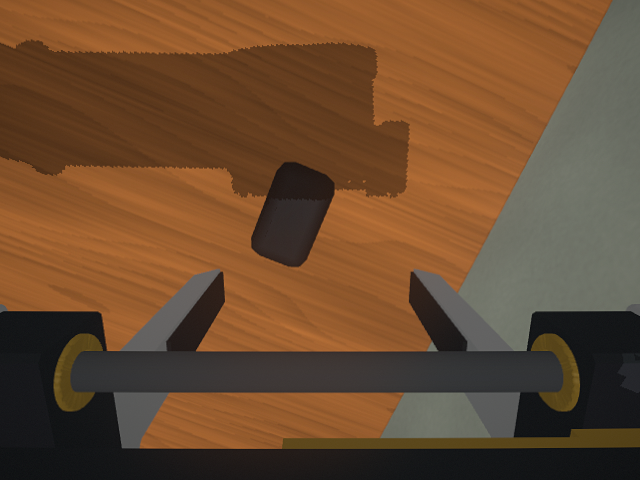

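The scene view shows the blue filter at about (358,249), the white one at (411,238), the box flap at (157,255) and the cover tab at (227,243). The top view has the blue filter at (301,258), flap at (526,243) and tab at (452,228). Orange and turquoise filters are decoys.

```bash
cat > h.py <<'E'
import numpy as np,cv2,pickle
def und(f,uv):
    K=f["camera_matrix"];k=f["k1"]
    p=(np.atleast_2d(uv).astype(float)-[K[0,2],K[1,2]])/[K[0,0],K[1,1]]
    # distorted d = s(1+k r^2)
    d=np.array([k,0,0,0,0.]);
    return cv2.undistortPointsIter(np.atleast_2d(uv).astype(float).reshape(-1,1,2),K,d,None,None,(3,50,1e-10)).reshape(-1,2)
def ray(f,uv):
    s=und(f,uv); R=f["R"];t=f["t"]
    d=np.c_[s,np.ones(len(s))]@R; return -R.T@t,d
def atz(f,uv,z):
    o,d=ray(f,uv); return o+d*((z-o[2])/d[:,2])[:,None]
def tri(f,a,g,b):
    o1,d1=ray(f,a);o2,d2=ray(g,b);out=[]
    for x,y in zip(d1,d2):
        A=np.c_[x,-y];s=np.linalg.lstsq(A,o2-o1,rcond=None)[0]
        p,q=o1+s[0]*x,o2+s[1]*y; out.append(np.r_[(p+q)/2,np.linalg.norm(p-q)])
    return np.array(out)
def dep(f,uv):
    o,d=ray(f,uv);uv=np.atleast_2d(uv).round().astype(int)
    return o+d*f["depth"][uv[:,1],uv[:,0]][:,None]
def cloud(f):
    v,u=np.mgrid[:480,:640];P=dep(f,np.c_[u.ravel(),v.ravel()]).reshape(480,640,3);return P
E
python3 - <<'E'
from h import *
S=pickle.load(open("scene0.pkl","rb"));T=pickle.load(open("top0.pkl","rb"))
cv2.imwrite("pics/tb.png",cv2.resize(T["image"][170:310,390:590,::-1],None,fx=4,fy=4,interpolation=2))
cv2.imwrite("pics/sb.png",cv2.resize(S["image"][200:340,100:280,::-1],None,fx=4,fy=4,interpolation=2))
for n,f in(("S",S),("T",T)):
    P=cloud(f);h=cv2.cvtColor(f["image"],cv2.COLOR_RGB2HSV)
    m=(h[...,0]>108)&(h[...,0]<128)&(h[...,1]>150)&(h[...,2]>80)
    m&=(P[...,0]>.3)&(P[...,0]<.65)&(abs(P[...,1])<.3)
    k,l,st,c=cv2.connectedComponentsWithStats(m.astype(np.uint8))
    for i in range(1,k):
        if st[i,4]>80:
            Q=P[l==i];print(n,"blue",st[i],c[i],Q.mean(0).round(4),np.percentile(Q[:,2],[5,50,95]).round(4)); top=Q[Q[:,2]>Q[:,2].max()-.006];print(top.mean(0))
    r=(((h[...,0]<6)|(h[...,0]>174))&(h[...,1]>180)&(h[...,2]>100)&(P[...,2]>.13))
    Q=P[r];print(n,"red",Q.mean(0).round(4),np.percentile(Q[:,2],[5,50,95]).round(4))
E
```

```text
S blue [351 234  15  20 250] [358.124 243.968] [0.4852 0.1135 0.0342] [0.0288 0.0344 0.0383]
[0.48839247 0.11263828 0.03694584]
S red [ 0.5154 -0.16    0.1722] [0.139  0.1713 0.1742]
T red [ 0.5036 -0.1532  0.1727] [0.168  0.1701 0.1721]
```

```bash
python3 - <<'E'
from h import *
T=pickle.load(open("top0.pkl","rb"));S=pickle.load(open("scene0.pkl","rb"))
a=cv2.resize(T["image"][200:330,200:350,::-1],(600,520),interpolation=2);cv2.imwrite("pics/tt.png",a)
cv2.imwrite("pics/st.png",cv2.resize(S["image"][200:290,320:450,::-1],None,fx=5,fy=5,interpolation=2))
E
```

```text
(no output)
```

View pics/tb.png

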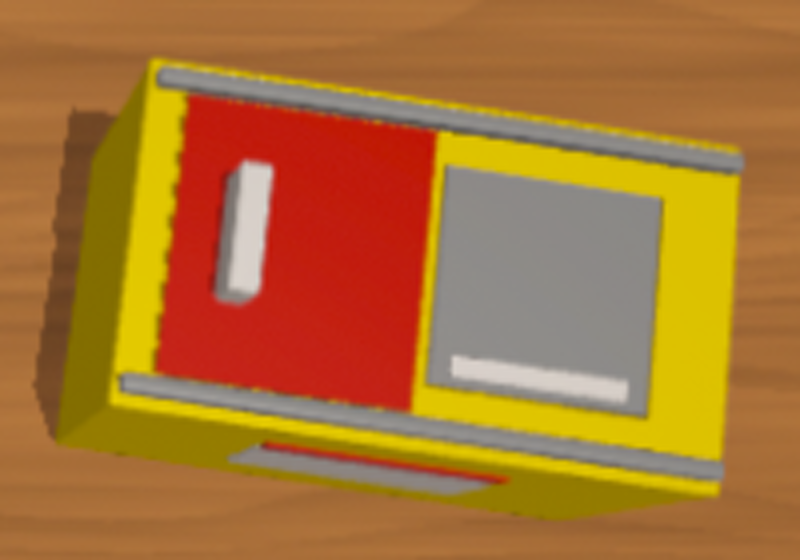

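View pics/sb.png

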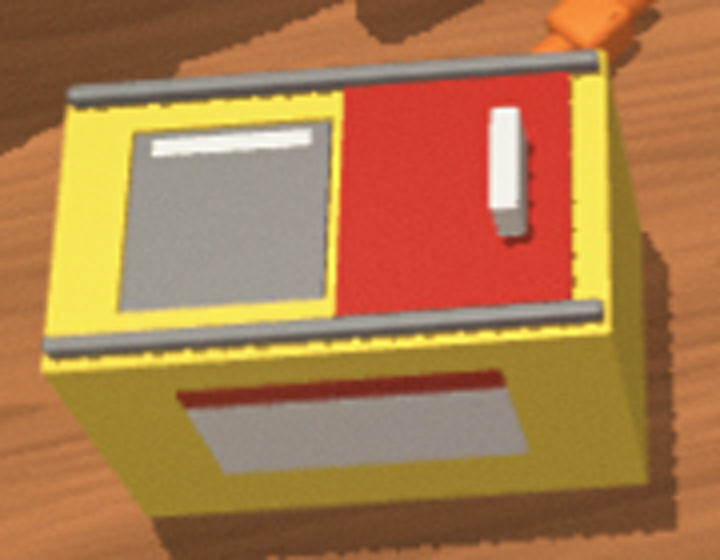

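View pics/tt.png

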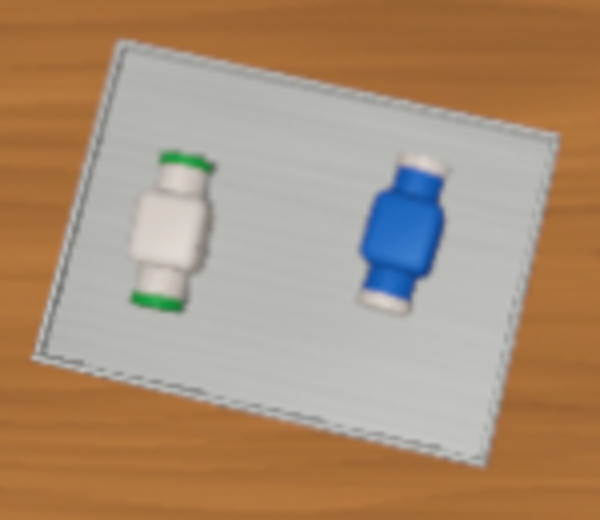

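View pics/st.png

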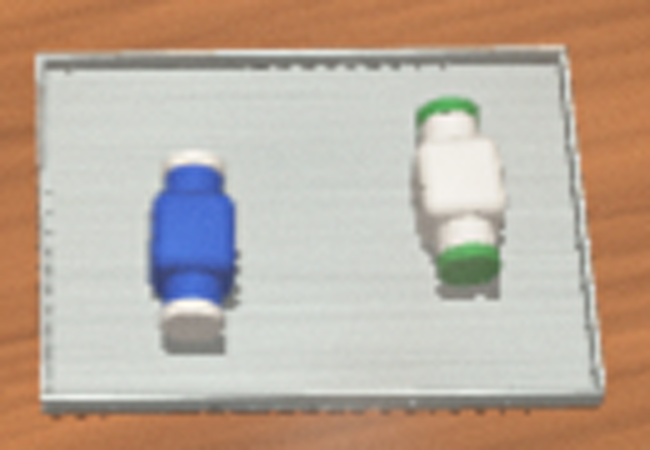

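```bash
python3 - <<'E'
from h import *
S=pickle.load(open("scene0.pkl","rb"));T=pickle.load(open("top0.pkl","rb"))
tb=lambda p:(np.array(p,float)+.5)/4-.5+[390,170]
sb=lambda p:(np.array(p,float)+.5)/4-.5+[100,200]
tt=lambda p:(np.array(p,float)+.5)/4-.5+[200,200]
st=lambda p:(np.array(p,float)+.5)/5-.5+[320,200]
np.set_printoptions(precision=4,suppress=True)
F=tri(T,tb([(446,167),(661,199),(645,415),(428,385)]),S,sb([(327,300),(120,312),(136,132),(331,120)]));print("flap",F,F.mean(0))
print("edges",np.diff(np.r_[F,F[:1]],axis=0)[:,:2])
B=tri(T,tb([(243,162),(272,165),(257,296),(229,291)]),S,sb([(520,208),(491,208),(489,108),(518,108)]));print("tab",B,B.mean(0))
C=tri(T,tb([(155,60),(740,148),(112,403)]),S,sb([(612,330),(43,370),(607,52)]));print("box",C)
for f,g in((T,tb([(436,131),(410,411),(187,97),(158,372)])),):print("cover@.171",atz(f,g,.171))
print("filter top T",atz(T,tt([(396,186),(444,200),(431,278),(363,255),(424,166),(385,300),(404,232)]),.035))
print("filter top S",atz(S,st([(165,190),(235,190),(233,265),(155,265),(195,228)]),.035))
print("tri centre",tri(T,tt([(404,232)]),S,st([(195,228)])))
P=cloud(T)
for n,z,uv in(("flap",0,tb([545,280])),("filt",0,tt([404,232])),("tab",0,tb([250,230])),("stub",0,tt([418,182])),("tray",0,tt([290,250]))):
    u,v=uv.round().astype(int);print(n,np.median(P[v-1:v+2,u-1:u+2].reshape(-1,3),0))
E
```

```text
flap [[ 0.542  -0.216   0.1589  0.0003]
 [ 0.5291 -0.3031  0.1605  0.0014]
 [ 0.4423 -0.2893  0.1624  0.0017]
 [ 0.4543 -0.2038  0.1601  0.0012]] [ 0.4919 -0.2531  0.1605  0.0011]
edges [[-0.013  -0.0872]
 [-0.0868  0.0138]
 [ 0.0121  0.0855]
 [ 0.0877 -0.0121]]
tab [[ 0.5354 -0.1267  0.1921  0.0005]
 [ 0.5337 -0.1379  0.1937  0.0016]
 [ 0.4838 -0.1315  0.191   0.0029]
 [ 0.4859 -0.1202  0.1903  0.001 ]] [ 0.5097 -0.1291  0.1918  0.0015]
box [[ 0.5846 -0.0997  0.1622  0.0004]
 [ 0.55   -0.3372  0.162   0.0011]
 [ 0.4471 -0.0791  0.1604  0.0005]]
cover@.171 [[ 0.5536 -0.2086  0.171 ]
 [ 0.4431 -0.1922  0.171 ]
 [ 0.5668 -0.1104  0.171 ]
 [ 0.4578 -0.0956  0.171 ]]
filter top T [[0.5052 0.118  0.035 ]
 [0.4988 0.0957 0.035 ]
 [0.4627 0.101  0.035 ]
 [0.4731 0.1325 0.035 ]
 [0.5146 0.1052 0.035 ]
 [0.4525 0.1219 0.035 ]
 [0.4838 0.1138 0.035 ]]
filter top S [[0.4692 0.1063 0.035 ]
 [0.4755 0.1333 0.035 ]
 [0.5079 0.1239 0.035 ]
 [0.501  0.0943 0.035 ]
 [0.4886 0.1136 0.035 ]]
tri centre [[0.4848 0.1146 0.028  0.0004]]
flap [ 0.495  -0.2508  0.1636]
filt [0.4832 0.1131 0.0351]
tab [ 0.5082 -0.1269  0.1967]
stub [0.5081 0.1085 0.0305]
tray [0.4797 0.1714 0.0023]
```

```bash
cat > go.py <<'E'
import sys,numpy as np
from scipy.spatial.transform import Rotation as R
from workcell import get_state
x,y,z,b=map(float,sys.argv[1:5])
s=get_state();R0=R.from_quat(s["ee_rot"]);a=np.radians(b)
Rt=R.from_matrix(np.array([[np.cos(a),np.sin(a),0],[np.sin(a),-np.cos(a),0],[0,0,-1]]).T)
d=R0.inv().apply(np.array([x,y,z])-s["eef_pos"])*100
w=(R0.inv()*Rt).as_rotvec(degrees=True)
print("shift",d.round(2),"rot",w.round(2),"t",s["time"],"pos",s["eef_pos"].round(4),"w",round(s["width"],4),"F",s["contact_force"].round(1),"q",s["joint_pos"].round(2))
E
python3 go.py 0.45 -0.30 0.36 -15
```

```text
shift [ 30.18 -22.6  -15.49] rot [-5.000e-02  2.000e-02  3.739e+01] t 0.15 pos [ 0.257  -0.6238  0.2049] w 0.094 F [ 0.   0.2 -0.1] q [ 1.03  0.43  0.07  1.61 -0.03  1.11 -0.07]
```

```bash
python3 -m jog '2 -1.5 -5 0 0 4 5.5; 4 -3 -10 0 0 12 5.5; 8 -6 -14 0 0 20 5.5; 12 -9 -15.5 0 0 28 5.5; 16 -12 -15.5 0 0 37.4 5.5' 10; python3 go.py 0.45 -0.30 0.36 -15
```

```text
time: 0.65
eef_pos: [0.3457, -0.4763, 0.3587]
ee_rot: [0.993, -0.119, 0.001, 0.001]
contact_force: [0.3, 0.1, -0.1]
width: 0.0574
shift [  5.98 -19.59  -0.14] rot [ 0.09 -0.16  1.35] t 0.65 pos [ 0.3457 -0.4763  0.3587] w 0.0574 F [ 0.3  0.1 -0.1] q [ 0.74  0.18  0.11  1.61 -0.02  1.35 -0.96]
```

```bash
python3 -m jog '1.5 -5 0 0 0 1.3 5.5; 3 -10 0 0 0 1.3 5.5; 4.5 -15 0 0 0 1.3 5.5; 6 -19.6 0 0 0 1.3 5.5; 6 -19.6 0 0 0 1.3 5.5'; python3 - <<'E'
from workcell import grab_frame
import pickle,cv2
f=grab_frame("wrist");pickle.dump(f,open("w1.pkl","wb"));cv2.imwrite("pics/w1.png",f["image"][:,:,::-1])
E
python3 go.py 0.484 0.113 0.16 -15
```

```text
time: 1.15
eef_pos: [0.4513, -0.2943, 0.3563]
ee_rot: [0.992, -0.123, 0.0, -0.001]
contact_force: [0.4, -0.0, -0.2]
width: 0.055
shift [ -6.8  -40.51  19.66] rot [-0.05 -0.01  0.75] t 1.2 pos [ 0.4502 -0.2966  0.3562] w 0.0552 F [-0.1  0.7 -0.3] q [ 0.5   0.1  -0.05  1.7   0.    1.34 -1.36]
```

View pics/w1.png

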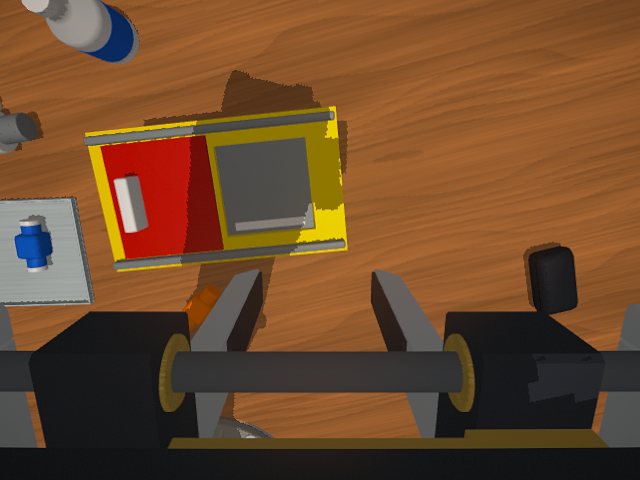

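The wrist view shows the flap corners at (216,148), (305,138), (315,229) and (228,238), the tab at (130,205) and the blue filter at (34,244).

```bash
python3 - <<'E'
from h import *
np.set_printoptions(precision=4,suppress=True)
W=pickle.load(open("w1.pkl","rb"));S=pickle.load(open("scene0.pkl","rb"));T=pickle.load(open("top0.pkl","rb"))
c=[(216,148),(305,138),(315,229),(228,238)]
A=atz(W,c,.165);print(A,A.mean(0))
tb=lambda p:(np.array(p,float)+.5)/4-.5+[390,170]
sb=lambda p:(np.array(p,float)+.5)/4-.5+[100,200]
t=tb([(446,167),(661,199),(645,415),(428,385)]);s=sb([(327,300),(120,312),(136,132),(331,120)])
for f,p in((T,t),(S,s)):print("165:",atz(f,p,.165).mean(0))
print(tri(W,c,T,t).mean(0),tri(W,c,S,s).mean(0))
tc=[(114,179),(132,177),(147,229),(129,233)]
print(atz(W,tc,.197),atz(W,tc,.197).mean(0))
print("filt depth",dep(W,[(34,244)]),atz(W,[(34,244)],.035),dep(W,[(265,190)]))
E
```

```text
[[ 0.5402 -0.2162  0.165 ]
 [ 0.5283 -0.3015  0.165 ]
 [ 0.4398 -0.289   0.165 ]
 [ 0.4523 -0.2009  0.165 ]] [ 0.4902 -0.2519  0.165 ]
165: [ 0.4912 -0.2507  0.165 ]
165: [ 0.4943 -0.2528  0.165 ]
[ 0.4909 -0.2515  0.164   0.0013] [ 0.4908 -0.2525  0.1608  0.003 ]
[[ 0.535  -0.1271  0.197 ]
 [ 0.5327 -0.1435  0.197 ]
 [ 0.4844 -0.14    0.197 ]
 [ 0.4849 -0.1224  0.197 ]] [ 0.5092 -0.1332  0.197 ]
filt depth [[0.4871 0.1021 0.0348]] [[0.4871 0.102  0.035 ]] [[ 0.4899 -0.2508  0.1649]]
```

```bash
python3 -m jog '-1 -5 0 0 0 0.5 5.5; -2 -10 0 0 0 0.7 5.5; -3 -15 0 0 0 0.7 5.5; -4 -20 0 0 0 0.7 5.5; -5 -25 2 0 0 0.7 5.5';python3 go.py 0.484 0.113 0.16 -15
```

```text
time: 1.7
eef_pos: [0.4628, -0.0527, 0.3407]
ee_rot: [0.991, -0.134, 0.002, -0.0]
contact_force: [1.7, 0.9, -0.4]
width: 0.055
shift [ -2.4  -16.53  18.07] rot [-0.03 -0.19 -0.36] t 1.7 pos [ 0.4628 -0.0527  0.3407] w 0.055 F [ 1.7  0.9 -0.4] q [ 0.26 -0.01 -0.28  1.86 -0.    1.3  -1.86]
```

```bash
python3 -m jog '-0.5 -4 3 0 0 0 5.5; -1 -8 6 0 0 0 5.5; -1.8 -12 9 0 0 0 5.5; -2.4 -16 12 0 0 0 5.5; -2.4 -16 12 0 0 0 5.5'; python3 - <<'E'
from workcell import grab_frame
import pickle,cv2
f=grab_frame("wrist");pickle.dump(f,open("w2.pkl","wb"));cv2.imwrite("pics/w2.png",f["image"][:,:,::-1])
E
python3 go.py 0.484 0.113 0.16 -15
```

```text
time: 2.2
eef_pos: [0.4798, 0.1103, 0.2158]
ee_rot: [0.991, -0.131, -0.002, -0.0]
contact_force: [0.1, 0.6, -1.0]
width: 0.0549
shift [ 0.23 -0.57  5.72] rot [ 0.05  0.19 -0.13] t 2.25 pos [0.4805 0.1081 0.2172] w 0.0547 F [ 0.3 -0.3  0. ] q [ 0.06  0.15 -0.45  1.97  0.07  1.05 -2.25]
```

View pics/w2.png

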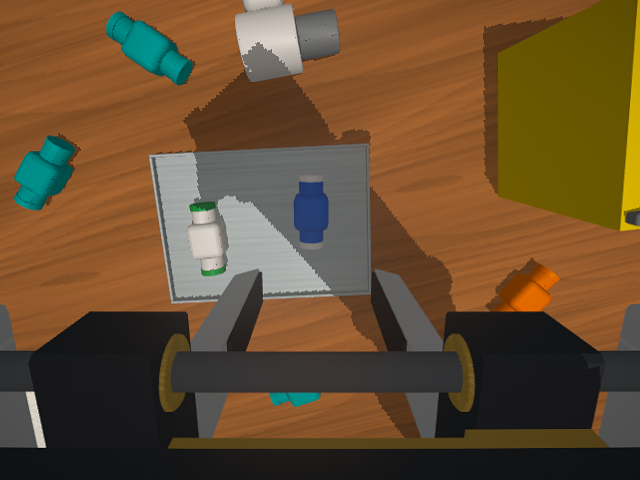

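```bash
python3 - <<'E'
from h import *
np.set_printoptions(precision=4,suppress=True)
W=pickle.load(open("w2.pkl","rb"));T=pickle.load(open("top0.pkl","rb"))
P=cloud(W);h=cv2.cvtColor(W["image"],cv2.COLOR_RGB2HSV)
m=(h[...,0]>105)&(h[...,0]<130)&(h[...,1]>120)&(P[...,2]<.06)
m[:,:280]=0;m[:,340:]=0
v,u=np.nonzero(m);print(u.min(),u.max(),v.min(),v.max(),len(u))
Q=P[m];t=Q[Q[:,2]>.032];print(len(t),t.mean(0),t.max(0),t.min(0))
r=cv2.minAreaRect(t[:,:2].astype(np.float32)*1000);print(r)
print(dep(W,[(311,180),(311,246)]))
print(tri(W,[(311,212)],T,(np.array([[404,232.]])+.5)/4-.5+[200,200]))
E
python3 go.py 0.484 0.113 0.16 -15
```

```text
294 327 182 242 1748
1143 [0.4858 0.1149 0.0352] [0.513  0.1336 0.0385] [0.4564 0.0966 0.032 ]
((485.93096923828125, 115.0964126586914), (32.297882080078125, 59.46864700317383), 75.36846160888672)
[[0.5164 0.1063 0.033 ]
 [0.4533 0.1235 0.0327]]
[[0.4852 0.1148 0.0252 0.0002]]
shift [ 0.23 -0.57  5.72] rot [ 0.05  0.19 -0.13] t 2.25 pos [0.4805 0.1081 0.2172] w 0.0547 F [ 0.3 -0.3  0. ] q [ 0.06  0.15 -0.45  1.97  0.07  1.05 -2.25]
```

```bash
python3 go.py 0.485 0.1145 0.009 -15; python3 -m jog '0.2 -0.7 5 0 0 0 5.5; 0.28 -0.75 10 0 0.2 0 5.5; 0.28 -0.75 15 0 0.2 0 5.5; 0.28 -0.75 15 0 0.2 0 5.5';python3 go.py 0.485 0.1145 0.009 -15
```

```text
shift [ 0.34 -0.75 20.82] rot [ 0.05  0.19 -0.13] t 2.25 pos [0.4805 0.1081 0.2172] w 0.0547 F [ 0.3 -0.3  0. ] q [ 0.06  0.15 -0.45  1.97  0.07  1.05 -2.25]
time: 2.65
eef_pos: [0.4831, 0.1108, 0.0648]
ee_rot: [0.991, -0.134, -0.002, 0.002]
contact_force: [1.1, -0.8, 1.1]
width: 0.0551
shift [ 0.1  -0.44  5.58] rot [ 0.25  0.21 -0.39] t 2.65 pos [0.4831 0.1108 0.0648] w 0.0551 F [ 1.1 -0.8  1.1] q [-0.    0.35 -0.42  2.1   0.21  0.73 -2.39]
```

```bash
python3 -m jog '0 -0.3 1 0 0 0 5.5; 0 -0.3 1 0 0 0 5.5';python3 go.py 0.485 0.1145 0.009 -15
```

```text
time: 2.85
eef_pos: [0.4882, 0.1165, 0.0606]
ee_rot: [0.991, -0.133, 0.003, -0.0]
contact_force: [0.7, 0.5, -0.4]
width: 0.0553
shift [-0.28  0.28  5.16] rot [-0.05 -0.31 -0.33] t 2.85 pos [0.4882 0.1165 0.0606] w 0.0553 F [ 0.7  0.5 -0.4] q [-0.01  0.36 -0.41  2.1   0.22  0.72 -2.41]
```

```bash
python3 -m jog '-0.2 0.15 2 0 0 0 5.5; -0.2 0.15 4 0 0 0 5.5; -0.2 0.15 4 0 0 0 5.5';python3 go.py 0.485 0.1145 0.009 -15
```

```text
time: 3.15
eef_pos: [0.485, 0.1152, 0.0197]
ee_rot: [0.991, -0.133, 0.002, 0.0]
contact_force: [0.2, 0.4, 0.2]
width: 0.0553
shift [0.01 0.07 1.07] rot [ 0.01 -0.23 -0.3 ] t 3.15 pos [0.485  0.1152 0.0197] w 0.0553 F [0.2 0.4 0.2] q [-0.04  0.43 -0.39  2.13  0.27  0.63 -2.45]
```

```bash
python3 -m jog '0 0 1 0 0 0 5.5; 0 0 1.1 0 0 0 3; 0 0 1.1 0 0 0 2.5; 0 0 1.1 0 0 0 2.5; 0 0 1.1 0 0 0 2.5' 15;python3 -m jog '0 0 0 0 0 0 2.5; 0 0 0 0 0 0 2.5; 0 0 -3 0 0 0 2.5;0 0 -6 0 0 0 2.5; 0 0 -9 0 0 0 2.5'; python3 go.py 0.475 -0.250 0.28 81.6
```

```text
time: 3.65
eef_pos: [0.4851, 0.1157, 0.0088]
ee_rot: [0.991, -0.133, 0.002, 0.0]
contact_force: [-1.0, 0.2, 7.7]
width: 0.0342
time: 4.15
eef_pos: [0.4841, 0.1157, 0.0994]
ee_rot: [0.991, -0.133, 0.001, 0.0]
contact_force: [0.8, 0.1, -0.4]
width: 0.034
shift [  8.81  35.52 -18.04] rot [  0.14  -0.13 -96.87] t 4.15 pos [0.4841 0.1157 0.0994] w 0.034 F [ 0.8  0.1 -0.4] q [ 0.01  0.3  -0.44  2.08  0.18  0.8  -2.37]
```

```bash
python3 -m jog '0 0 -5 0 0 -8 2.5; 1 3 -10 0 0 -16 2.5; 2 7 -14 0 0 -24 2.5; 3 11 -18 0 0 -32 2.5; 4 15 -18 0 0 -40 2.5';python3 go.py 0.475 -0.250 0.28 81.6
```

```text
time: 4.65
eef_pos: [0.4847, -0.0059, 0.2668]
ee_rot: [0.982, 0.191, 0.003, 0.001]
contact_force: [0.8, 1.1, -0.4]
width: 0.0339
shift [-10.04  22.27  -1.3 ] rot [  0.36  -0.2  -59.59] t 4.65 pos [ 0.4847 -0.0059  0.2668] w 0.0339 F [ 0.8  1.1 -0.4] q [ 0.32  0.08 -0.46  1.92  0.04  1.14 -1.35]
```

```bash
python3 -m jog '-2 4.5 -1 0 0 -8 2.5; -4 9 -1.2 0 0 -16 2.5; -6 13.5 -1.2 0 0 -24 2.5; -8 18 -1.2 0 0 -32 2.5; -10 22.2 -1.2 0 0 -40 2.5';python3 -m jog '0 0 0 0 0 -8 2.5; 0 0 0 0 0 -16 2.5; 0 0 0 0 0 -20 2.5; 0 0 0 0 0 -20 2.5';python3 go.py 0.475 -0.250 0.19 81.6
```

```text
time: 5.15
eef_pos: [0.475, -0.2185, 0.2766]
ee_rot: [0.875, 0.485, 0.001, 0.002]
contact_force: [1.2, -0.3, -0.7]
width: 0.034
time: 5.55
eef_pos: [0.4752, -0.2169, 0.2762]
ee_rot: [0.779, 0.628, 0.001, 0.001]
contact_force: [0.1, -0.4, -0.6]
width: 0.0342
shift [-3.24  0.66  8.62] rot [ 0.2   0.01 -3.87] t 5.55 pos [ 0.4752 -0.2169  0.2762] w 0.0342 F [ 0.1 -0.4 -0.6] q [ 0.61  0.13 -0.33  1.84  0.05  1.17  0.05]
```

```bash
python3 -m jog '-3.2 0.6 0 0 0 -3.9 2.5; -3.2 0.6 4 0 0 -3.9 2.5; -3.2 0.6 7.5 0 0 -3.9 2.5; -3.2 0.6 7.5 0 0 -3.9 2.5';python3 go.py 0.475 -0.250 0.172 81.6;python3 - <<'E'
from workcell import grab_frame
import pickle,cv2
f=grab_frame("wrist");pickle.dump(f,open("w3.pkl","wb"));cv2.imwrite("pics/w3.png",f["image"][:,:,::-1])
f=grab_frame("scene");pickle.dump(f,open("s3.pkl","wb"));cv2.imwrite("pics/s3.png",cv2.resize(f["image"][150:350,80:330,::-1],None,fx=3,fy=3))
E
```

```text
time: 5.95
eef_pos: [0.4723, -0.2486, 0.1975]
ee_rot: [0.758, 0.652, -0.0, -0.001]
contact_force: [-0.9, -0.4, 0.5]
width: 0.0337
shift [-0.1   0.3   2.55] rot [-0.15 -0.09 -0.16] t 5.95 pos [ 0.4723 -0.2486  0.1975] w 0.0337 F [-0.9 -0.4  0.5] q [ 0.64  0.22 -0.31  1.91  0.08  1.02  0.14]
```

View pics/w3.png

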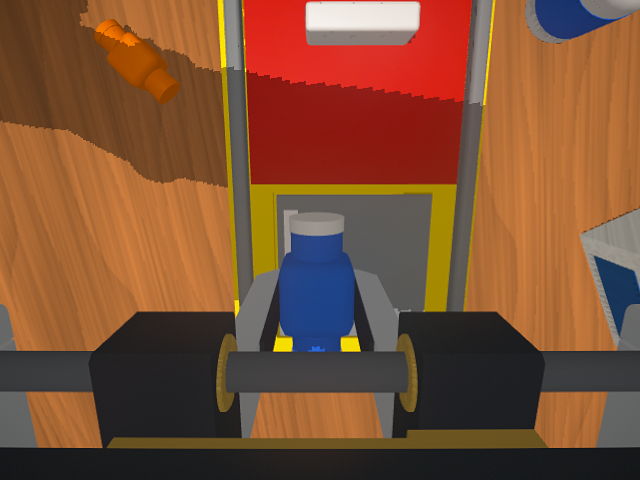

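View pics/s3.png

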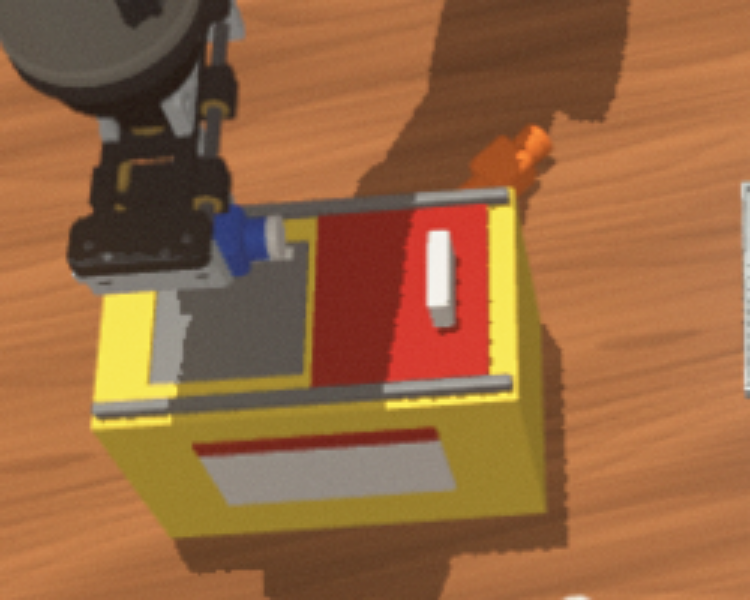

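The wrist view shows the blue filter held between the pads at (317,290), over the free-edge side of the flap and aligned with the box. The scene view agrees. Lowering now.

```bash
python3 -m jog '-0.1 0.3 1.2 0 0 0 2.5; -0.1 0.3 2.2 0 0 0 2.5; -0.1 0.3 2.5 0 0 0 2.5; -0.1 0.3 2.5 0 0 0 2.5';python3 go.py 0.475 -0.250 0.172 81.6;python3 -m jog '0 0 0 0 0 0 4.4; 0 0 0 0 0 0 4.4;0 0 0 0 0 0 4.4'; python3 - <<'E'
from workcell import grab_frame
import pickle,cv2
f=grab_frame("wrist");pickle.dump(f,open("w4.pkl","wb"));cv2.imwrite("pics/w4.png",f["image"][:,:,::-1])
E
```

```text
time: 6.45
eef_pos: [0.4774, -0.2508, 0.1758]
ee_rot: [0.757, 0.653, 0.001, 0.001]
contact_force: [0.5, -0.0, -0.6]
width: 0.0337
shift [ 0.05 -0.25  0.38] rot [ 0.17  0.01 -0.03] t 6.45 pos [ 0.4774 -0.2508  0.1758] w 0.0337 F [ 0.5 -0.  -0.6] q [ 0.63  0.25 -0.31  1.93  0.09  0.97  0.13]
time: 6.75
eef_pos: [0.4777, -0.2511, 0.1765]
ee_rot: [0.757, 0.653, 0.001, 0.002]
contact_force: [-0.3, -0.6, 0.2]
width: 0.0441
```

View pics/w4.png

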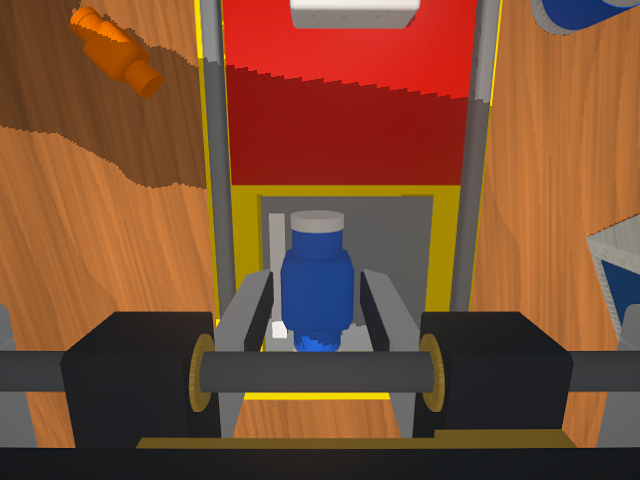

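The filter has been let go at (317,290), resting on the flap, clear of both fingers.

```bash
python3 -m jog '0 0 -2 0 0 0 4.4; 0 0 -5 0 0 0 4.4; 0 0 -7 0 0 8 4; 0 0 -7 0 0 16 2;0 0 -7 0 0 24 0';python3 -m jog '0 1 0 0 0 8 0; 0 2 0 0 0 16 0; 0 3 0 0 0 24 0; 0 3 0 0 0 32 0; 0 3 0 0 0 40 0';python3 -m jog '0 0 0 0 0 8 0; 0 0 0 0 0 16 0; 0 0 0 0 0 24 0; 0 0 0 0 0 26 0';python3 go.py 0.5058 -0.2542 0.2 -8.4
```

```text
time: 7.3
eef_pos: [0.4776, -0.2511, 0.2471]
ee_rot: [0.878, 0.479, 0.002, 0.002]
contact_force: [0.1, -0.6, -0.4]
width: 0.0276
time: 7.8
eef_pos: [0.5028, -0.267, 0.2462]
ee_rot: [0.989, 0.15, 0.002, 0.001]
contact_force: [0.1, 0.3, 0.4]
width: 0.0003
time: 8.2
eef_pos: [0.5026, -0.2669, 0.2463]
ee_rot: [0.997, -0.076, 0.002, 0.0]
contact_force: [0.6, 0.1, 0.2]
width: 0.0003
shift [ 0.1  -1.31  4.63] rot [ 0.03 -0.21 -0.35] t 8.2 pos [ 0.5026 -0.2669  0.2463] w 0.0003 F [0.6 0.1 0.2] q [ 0.48  0.22 -0.12  1.8   0.03  1.12 -1.38]
```

```bash
python3 -m jog '0.1 -1.3 0 0 0 0 0; 0.1 -1.3 2 0 0 0 0; 0.1 -1.3 4 0 0 0 0; 0.1 -1.3 4 0 0 0 0';python3 go.py 0.5058 -0.2542 0.165 -8.4;python3 - <<'E'
from workcell import grab_frame
import pickle,cv2,numpy as np
o=[]
for n in("wrist","top"):
  f=grab_frame(n);pickle.dump(f,open(n+"5.pkl","wb"));o.append(f["image"][:,:,::-1])
cv2.imwrite("pics/5.png",np.hstack([cv2.resize(o[0][:,:],(400,300)),cv2.resize(o[1][150:330,380:620],(400,300))]))
E
```

```text
time: 8.6
eef_pos: [0.5047, -0.2528, 0.2042]
ee_rot: [0.997, -0.072, 0.0, -0.0]
contact_force: [0.0, 0.6, -0.4]
width: 0.0004
shift [0.13 0.12 3.92] rot [-0.04 -0.01  0.1 ] t 8.6 pos [ 0.5047 -0.2528  0.2042] w 0.0004 F [ 0.   0.6 -0.4] q [ 0.46  0.25 -0.13  1.85  0.04  1.04 -1.4 ]
```

View pics/5.png

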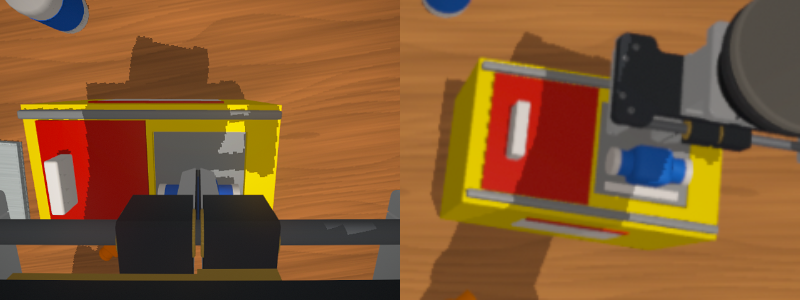

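The top view shows the filter lying on the flap by the white line, at (650,165) in the pasted picture. The closed fingers hang on its hinge side. I'll check the gap by depth.

```bash
python3 - <<'E'
from h import *
np.set_printoptions(precision=1,suppress=True)
for n in("top5","wrist5"):
    W=pickle.load(open(n+".pkl","rb"))
    P=cloud(W);h=cv2.cvtColor(W["image"],cv2.COLOR_RGB2HSV)
    L=P-[.491,-.252,0];L=np.stack([L[...,0]*.989-L[...,1]*.147,L[...,0]*.147+L[...,1]*.989,L[...,2]],-1)*1000
    m=(h[...,0]>105)&(h[...,0]<130)&(h[...,1]>120)&(abs(L[...,0])<60)&(abs(L[...,1])<60)&(L[...,2]>160)
    Q=L[m];print(n,len(Q),np.percentile(Q,[2,50,98],axis=0)); t=Q[Q[:,2]>192]
    if len(t): print(cv2.minAreaRect(t[:,:2].astype(np.float32)),t.max(0))
E
```

```text
top5 763 [[-31.3 -26.  180.2]
 [-16.8   4.8 193.9]
 [ -0.2  29.5 198. ]]
((-14.91992473602295, 2.187765121459961), (57.93806838989258, 32.281524658203125), 89.71923065185547) [  1.2  31.1 199.4]
wrist5 850 [[-21.5 -29.1 178.2]
 [ -3.2   1.4 188.8]
 [ 46.6  30.8 308.3]]
((9.652223587036133, -4.288082122802734), (56.05171585083008, 75.01456451416016), 72.49227142333984) [ 47.1  23.5 335.8]
```

```bash
python3 -m jog '0 0 2 0 0 0 0; 0 0 3.5 0 0 0 0; 0 0 4.5 0 0 0 0; 0 0 5.2 0 0 0 0; 0 0 5.8 0 0 0 0' 20;python3 -m jog '0 0 0.7 0 0 0 0; 0 0 1.4 0 0 0 0; 0 0 1.4 0 0 0 0';python3 - <<'E'
from workcell import grab_frame
import pickle,cv2,numpy as np
o=[]
for n in("scene","top"):
  f=grab_frame(n);pickle.dump(f,open(n+"6.pkl","wb"));o.append(f["image"][:,:,::-1])
cv2.imwrite("pics/6.png",np.hstack([cv2.resize(o[0][180:330,80:280],(400,300)),cv2.resize(o[1][150:330,380:620],(400,300))]))
E
```

```text
time: 9.2
eef_pos: [0.5075, -0.2547, 0.1496]
ee_rot: [0.997, -0.073, 0.003, 0.001]
contact_force: [1.0, -0.5, 10.1]
width: 0.0005
time: 9.5
eef_pos: [0.5058, -0.2545, 0.1346]
ee_rot: [0.997, -0.073, 0.002, 0.0]
contact_force: [-5.4, 0.5, 4.6]
width: 0.0008
```

View pics/6.png

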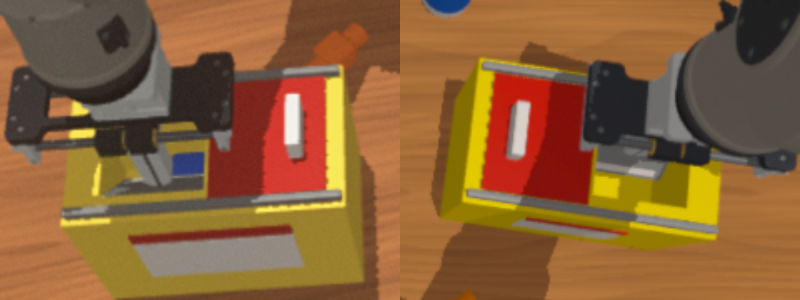

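```bash
python3 - <<'E'
from h import *
np.set_printoptions(precision=3,suppress=True)
from workcell import grab_frame
for W in(pickle.load(open("scene6.pkl","rb")),grab_frame("scene")):
    P=cloud(W);h=cv2.cvtColor(W["image"],cv2.COLOR_RGB2HSV)
    m=(h[...,0]>105)&(h[...,0]<130)&(h[...,1]>120)
    m[:230]=0;m[300:]=0;m[:,:120]=0;m[:,200:]=0
    print(m.sum(),np.percentile(P[m],[5,50,95],axis=0))
E
```

```text
142 [[ 0.435 -0.258  0.035]
 [ 0.445 -0.245  0.039]
 [ 0.454 -0.233  0.043]]
138 [[ 0.434 -0.258  0.035]
 [ 0.444 -0.246  0.039]
 [ 0.454 -0.233  0.042]]
```

In the scene view the flap is down and the blue filter shows at about (188,165). Depth puts its top at z≈0.039, so it lies on the box floor. I'll lift out and check the flap.

```bash
python3 -m jog '0 0 -2 0 0 0 0; 0 0 -4 0 0 0 0; 0 0 -7 0 0 0 0; 0 0 -10 0 0 0 0;0 0 -12 0 0 0 0';python3 -m jog '0 -5 0 0 0 0 0; 0 -10 0 0 0 0 0; 0 -14 0 0 0 0 0; 0 -14 0 0 0 0 0';python3 - <<'E'
from workcell import grab_frame
import pickle,cv2,numpy as np
o=[]
for n in("scene","wrist"):
  f=grab_frame(n);pickle.dump(f,open(n+"7.pkl","wb"));o.append(f["image"][:,:,::-1])
cv2.imwrite("pics/7.png",np.hstack([cv2.resize(o[0][180:330,80:280],(400,300)),cv2.resize(o[1],(400,300))]))
E
python3 go.py 0.511 -0.08 0.25 -8.4
```

```text
time: 10.15
eef_pos: [0.5063, -0.2544, 0.2572]
ee_rot: [0.997, -0.073, 0.003, 0.001]
contact_force: [-0.1, 1.7, -0.3]
width: 0.0005
time: 10.55
eef_pos: [0.5273, -0.1098, 0.2552]
ee_rot: [0.998, -0.07, 0.003, -0.0]
contact_force: [-0.3, -0.6, -0.2]
width: 0.0003
shift [-2.04 -3.25  0.47] rot [ 0.03 -0.27  0.08] t 10.65 pos [ 0.5265 -0.1151  0.2548] w 0.0002 F [ 0.5 -0.5 -1. ] q [ 0.29  0.17 -0.22  1.84  0.04  1.13 -1.66]
```

View pics/7.png

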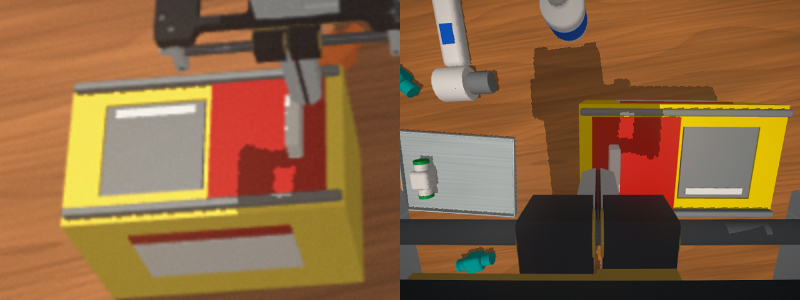

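The flap is shut flush, with the white line visible all along it, and the cover is still parked. Next the tab: I'll come down on its +y side.

```bash
python3 -m jog '-1.5 -5 0 0 0 0 0; -1.5 -5 0 0 0 0 0;-1.5 -5 0 0 0 0 0';python3 go.py 0.514 -0.095 0.180 -8.4
```

```text
time: 10.95
eef_pos: [0.5186, -0.0643, 0.2545]
ee_rot: [0.997, -0.073, 0.002, 0.0]
contact_force: [-0.6, -0.2, -0.5]
width: 0.0004
shift [-0.04  3.1   7.45] rot [ 0.03 -0.24 -0.  ] t 10.95 pos [ 0.5186 -0.0643  0.2545] w 0.0004 F [-0.6 -0.2 -0.5] q [ 0.24  0.14 -0.26  1.87  0.04  1.12 -1.76]
```

```bash
python3 -m jog '0 3.1 0 0 0 0 0; 0 3.1 3 0 0 0 0; 0 3.1 6 0 0 0 0; 0 3.1 7.4 0 0 0 0; 0 3.1 7.4 0 0 0 0';python3 go.py 0.514 -0.095 0.180 -8.4;python3 - <<'E'
from workcell import grab_frame
import pickle,cv2,numpy as np
o=[]
for n in("scene","top"):
  f=grab_frame(n);o.append(f["image"][:,:,::-1])
cv2.imwrite("pics/8.png",np.hstack([cv2.resize(o[0][180:330,80:280],(400,300)),cv2.resize(o[1][150:330,380:620],(400,300))]))
E
```

```text
time: 11.45
eef_pos: [0.5133, -0.0959, 0.1786]
ee_rot: [0.997, -0.074, 0.0, 0.0]
contact_force: [0.0, -0.6, 0.1]
width: 0.0007
shift [ 0.06 -0.1  -0.14] rot [ 0.04 -0.03 -0.11] t 11.45 pos [ 0.5133 -0.0959  0.1786] w 0.0007 F [ 0.  -0.6  0.1] q [ 0.27  0.22 -0.24  1.96  0.06  0.97 -1.72]
```

View pics/8.png

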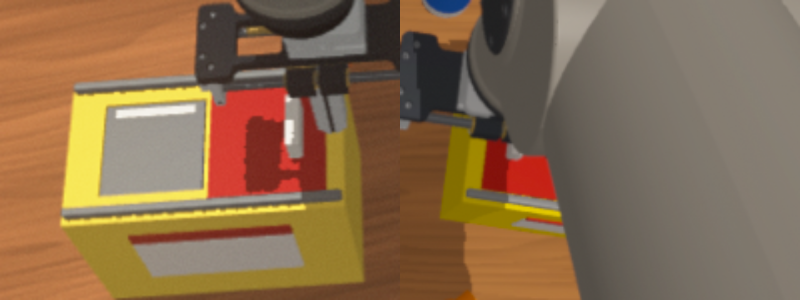

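In the scene view the fingers stand just beyond the tab, on its +y side at (325,110). Pushing along box −y.

```bash
python3 -m jog '0 1 0 0 0 0 0; 0 2 0 0 0 0 0; 0 3.5 0 0 0 0 0; 0 5 0 0 0 0 0; 0 6 0 0 0 0 0';python3 go.py 0.51 -0.13 0.18 -8.4;python3 -m jog '0 1.5 0 0 0 0 0; 0 3 0 0 0 0 0; 0 4 0 0 0 0 0; 0 4 0 0 0 0 0';python3 go.py 0.51 -0.13 0.18 -8.4;python3 - <<'E'
from workcell import grab_frame
import pickle,cv2,numpy as np
o=[]
for n in("scene","top"):
  f=grab_frame(n);o.append(f["image"][:,:,::-1])
cv2.imwrite("pics/9.png",np.hstack([cv2.resize(o[0][180:330,80:280],(400,300)),cv2.resize(o[1][150:330,380:620],(400,300))]))
E
```

```text
time: 12.05
eef_pos: [0.5059, -0.1555, 0.1811]
ee_rot: [0.997, -0.074, 0.003, 0.0]
contact_force: [2.4, 5.7, 4.8]
width: 0.0002
shift [ 0.03 -2.58  0.11] rot [ 0.01 -0.31 -0.08] t 12.05 pos [ 0.5059 -0.1555  0.1811] w 0.0002 F [2.4 5.7 4.8] q [ 0.35  0.22 -0.2   1.95  0.05  0.97 -1.59]
time: 12.45
eef_pos: [0.499, -0.1956, 0.1802]
ee_rot: [0.997, -0.075, 0.002, 0.001]
contact_force: [-0.1, 0.8, -0.5]
width: 0.0007
shift [ 0.11 -6.65  0.01] rot [ 0.07 -0.19 -0.17] t 12.45 pos [ 0.499  -0.1956  0.1802] w 0.0007 F [-0.1  0.8 -0.5] q [ 0.4   0.23 -0.17  1.94  0.05  0.97 -1.51]
```

View pics/9.png

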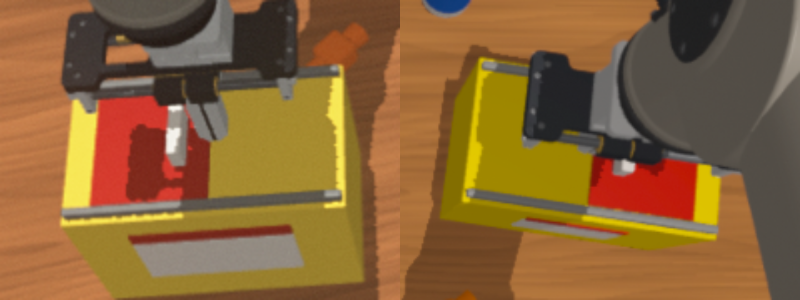

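The cover has moved over the opening: its red edge is at (210,150) in the scene view and the push force is gone. I'll back off, lift clear and measure.

```bash
python3 -m jog '0 -2 0 0 0 0 0; 0 -3 -4 0 0 0 0; 0 -5 -9 0 0 0 0; 0 -10 -14 0 0 0 0; 0 -14 -16 0 0 0 0';python3 -m jog '-2 -5 0 0 0 0 0; -4 -10 0 0 0 0 0; -4 -15 0 0 0 0 0; -4 -18 0 0 0 0 0;-4 -18 0 0 0 0 0';python3 - <<'E'
from workcell import grab_frame,get_state
import pickle,cv2,numpy as np
from h import *
o=[]
np.set_printoptions(precision=4,suppress=True)
for n in("scene","top"):
  f=grab_frame(n);o.append(f["image"][:,:,::-1])
  P=cloud(f);h=cv2.cvtColor(f["image"],cv2.COLOR_RGB2HSV)
  L=P-[.491,-.252,0];L=np.stack([L[...,0]*.989-L[...,1]*.147,L[...,0]*.147+L[...,1]*.989,L[...,2]],-1)*1000
  r=(((h[...,0]<6)|(h[...,0]>174))&(h[...,1]>180)&(h[...,2]>60)&(P[...,2]>.155)&(abs(L[...,0])<70)&(abs(L[...,1])<200))
  w=(h[...,1]<60)&(L[...,2]>186)&(L[...,2]<205)&(abs(L[...,0])<40)&(abs(L[...,1])<140)
  print(n,"red y",np.percentile(L[r][:,1],[1,50,99]),"tab",w.sum(),np.median(L[w],0) if w.any() else 0)
  for k in ("scene0.pkl","top0.pkl"):
    if k.startswith(n):
      g=pickle.load(open(k,"rb"));P=cloud(g);h=cv2.cvtColor(g["image"],cv2.COLOR_RGB2HSV)
      L=P-[.491,-.252,0];L=np.stack([L[...,0]*.989-L[...,1]*.147,L[...,0]*.147+L[...,1]*.989,L[...,2]],-1)*1000
      r=(((h[...,0]<6)|(h[...,0]>174))&(h[...,1]>180)&(h[...,2]>60)&(P[...,2]>.155)&(abs(L[...,0])<70)&(abs(L[...,1])<200))
      w=(h[...,1]<60)&(L[...,2]>186)&(L[...,2]<205)&(abs(L[...,0])<40)&(abs(L[...,1])<140)
      print("  before",np.percentile(L[r][:,1],[1,50,99]),"tab",w.sum(),np.median(L[w],0) if w.any() else 0)
cv2.imwrite("pics/10.png",np.hstack([cv2.resize(o[0],(400,300)),cv2.resize(o[1],(400,300))]))
cv2.imwrite("pics/11.png",np.hstack([cv2.resize(o[0][180:330,80:280],(400,300)),cv2.resize(o[1][150:330,380:620],(400,300))]))
s=get_state();print(s["eef_pos"],s["contact_force"],s["time"])
E
```

```text
time: 13.05
eef_pos: [0.5175, -0.0691, 0.3327]
ee_rot: [0.997, -0.074, 0.003, 0.001]
contact_force: [0.8, -0.0, -0.0]
width: 0.0007
time: 13.55
eef_pos: [0.5034, 0.1199, 0.3299]
ee_rot: [0.998, -0.07, 0.002, -0.0]
contact_force: [0.1, -2.0, 0.5]
width: 0.0002
scene red y [-48.6315  -5.9532  47.7977] tab 222 [  6.8597  25.4698 196.6117]
  before [ 51.1415  94.3438 147.0348] tab 218 [  7.0929 125.064  196.5989]
top red y [-45.9973  -3.341   49.445 ] tab 298 [ -1.1341  27.7097 195.578 ]
  before [ 54.051   96.5571 148.5946] tab 288 [ -1.4878 127.2446 195.4954]
[0.5038 0.115  0.3297] [ 0.0496 -0.8412 -0.6568] 13.65
```

View pics/10.png

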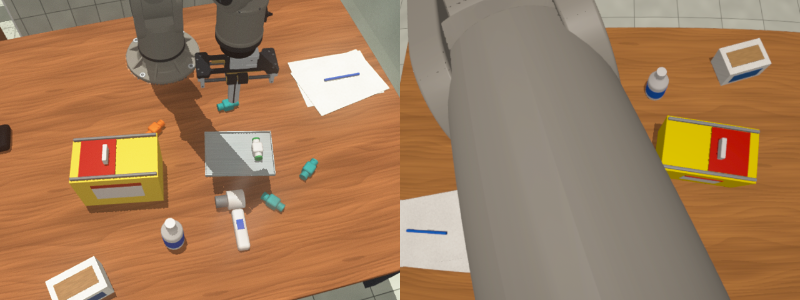

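View pics/11.png

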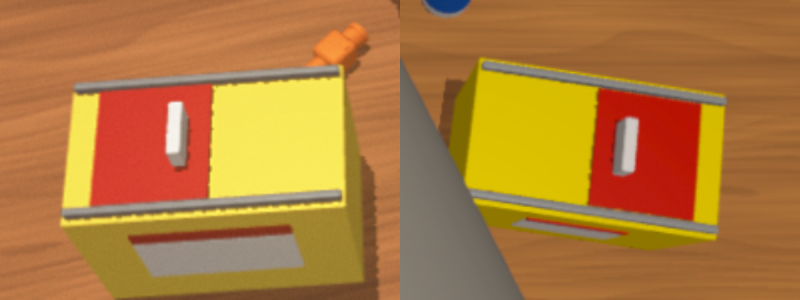

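Both views show the cover over the flap, with the tab 99.6 mm from its start. The white filter, spirometer and bottle look undisturbed and the arm is clear at z 0.33, so I'm handing in.

```bash
python3 -m jog '0 0 0 0 0 0 0; 0 0 0 0 0 0 0; 0 0 0 0 0 0 0'; python3 -c "
from workcell import close_job
print(close_job())"
```

```text
time: 13.95
eef_pos: [0.5042, 0.113, 0.3299]
ee_rot: [0.997, -0.074, 0.002, 0.0]
contact_force: [-0.2, 0.5, 0.5]
width: 0.0004
the job is handed in; nothing more can be done
None
```

The used blue filter is in the waste box with the flap shut behind it, and the red cover is snapped home. I handed the job in at about 14 s. I gripped the filter in the tray, laid it on the free-edge side of the flap, and pressed the hinge side with closed fingers until it slid off. Then I pushed the cover by its tab until it snapped.

**What the last checks showed**
- **Filter:** its top read z ≈ 0.039 m with the flap still down, so it lies on the box floor. I could not see it again once the flap and cover were shut.
- **Flap:** it looked flush in the pictures before the cover went over; I did not measure its angle.
- **Cover:** the tab moved 99.5–99.6 mm in both the scene and top views, against the 96 mm needed.
- **Other items:** the clean filter, spirometer and sanitizer bottle look unmoved in the last scene picture, but I did not measure them. The arm stood clear with no contact.

**What disagreed:** triangulating the filter's top gave 25–28 mm, while camera depth and the stated sizes both gave 35 mm. I used 35 mm, and the grasp held at 34 mm finger opening, the filter's stated width.

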